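# Move the row of forming stakes to the bench stand in working order

### The arm

A 6-joint arm with a two-finger parallel gripper is mounted at the origin on the work surface. World frame = base frame: x ahead of the robot, y to its left, z up, the work surface at z = 0. Lengths are in m, angles in rad, forces in N, time in s.
With the tool pointing down it reaches from about 0.225 to 0.875 m from the base axis. Payload 3.4 kg.
Tool frame: the origin (TCP) lies between the finger pads; the fingertips stand 25 mm ahead of it and the grasp point (between the pads) lies 6 mm ahead of it; z points along the fingers, y is the line along which they close (so a half turn about z gives the same grasp; the last joint's range is limited). The gripper opens to 85 mm and grips with 20 to 120 N. Pads are 22 mm wide; open, the fingers measure 114 mm over their backs; the gripper's body (76 mm by 85 mm) begins 54 mm behind the grasp point. The pads swing forward as they close: fully open they stand 13 mm farther back than shut.
Start: joints at [-1.369, 0.276, 1.505, -0, 1.361, -0.121], TCP at [0.182, -0.545, 0.256] pointing down, gripper open.
Joint ranges: [-2.89, 2.89], [-0.75, 2.08], [0.22, 2.7], [-1.18, 4.32], [0.11, 2.71], [-2.7, 2.7]. Speed limits (rad/s): [2.57, 2.57, 3.14, 3.14, 3.14, 3.14].

### API

Orientations are given as a unit quaternion [w, x, y, z].
In Python, from rig import manip, cams, ticket gives the robot as it stands.
- The arm moves only by the tool step_arm, never from a script. Its argument "increments" is a list of rows, each an object with "dp": the shift along the world's x, y, z each as a share of 0.2 m, from -1 to 1, a list of three; "yaw": the turn about the world's z as a share of 0.15 rad, from -1 to 1; "grip": the opening, from 0 (shut) to 1 (fully open). In form: [{"dp": [tx, ty, tz], "yaw": yaw, "grip": grip}, ...]. A call has 1 to 5 rows; each row shifts and turns the commanded pose from where the row before left it; what a row does not reach is not made up. A row lasts 1/8 s, in which the tool goes at most 62.5 mm and 10.7 degrees, less where a joint would pass 70% of its speed; a pose out of reach is approached as far as the arm can. A call with a number of a shift or a turn outside -1 to 1 is refused whole. A call with a gripper value outside its range is refused whole. The fingers move at their own pace and stop on an object; "squeeze" is the grip in N (left out, the last holds). Time passes only in rows, so rows that do not move let the fingers close. It gives the time, the measured TCP pose, the force, the opening and the grip force at its end, in the units of the state.
- manip.get_state(): the state, without advancing time (a new reading comes with each control period).
- cams.get_image(name): name is "scene" or "top" or "wrist"; returns the picture (420x560x3 uint8, blue, green, red); there is no depth.
- cams.get_calibration(name): a dict with "fx", "fy", "cx", "cy" (pixels), "k1" (the pictures are not rectified: a ray, as slopes to the right and down, at radius r is drawn at 1 + k1 r^2 times it, then the intrinsics apply), "extrinsics" (4x4, takes a point from camera to world coordinates). Camera axes: x right, y up, looking along -z (the intrinsics and any distortion apply to the point x, -y, -z); pixel columns grow to the right and rows downward; lengths in m; the calibration is good to about 2 mm. A picture is of the moment at which its call begins: read the wrist's pose just before it. get_calibration takes no time and is no camera call; for the wrist camera it gives the pose at the moment of the call.
- ticket.sign_off(): hands the job in; it is judged then, once.
The state is a dict: "clock": time; "qpos": joint angles; "qd": joint speeds; "effort": joint torques, N m; "position": TCP position; "ee_rot": TCP orientation; "contact_force": force on the tool from outside, world axes, zero at the start; "moment": the same for the moment, N m; "width": finger opening in m; "gripper_force": force on a finger pad.
Only numpy, scipy, OpenCV 4.12 (cv2) and the standard library are available. Lean on these libraries where they do the work, as an engineer would, in place of code of your own. Each camera call takes 0.05 s, during which the arm holds its last target. There are 200 camera calls.

### The job

The four steel forming stakes stand on the light aluminium tray in the order in which they will be used, the first one next to the tray's brass post. Move them one after another into the empty dark wooden bench stand in the same order, counted from that stand's own brass post, one stake upright in each pocket, without tipping any over, and let go of them all.

Things in the scene. Friction and masses are not known exactly. Their poses are not given: they have to be found in the camera images.
- ball: Steel stake with a ball head, 81 mm high, about 180 g: round shank 22 mm across to 50 mm up, then a 12 mm neck and a 22 mm ball. Grip the shank 25 to 45 mm above the origin. Foot 32 mm across, 8 mm thick; origin at the centre of the foot's underside, z up. Starts in its seat on the tray, up to 5 mm off its centre, x axis within 0.3 rad of the tray's x axis.
- cone: Steel stake with a cone head, 88 mm high, about 250 g: round shank 26 mm across to 51 mm up, then a cone to a 4 mm tip. Grip the shank 25 to 45 mm above the origin. Foot 32 mm across, 8 mm thick; origin at the centre of the foot's underside, z up. Starts in its seat on the tray, up to 5 mm off its centre, x axis within 0.3 rad of the tray's x axis.
- square: Steel stake, a flat-topped square column 22 by 22 mm, 66 mm high, about 240 g; faces look along its own x and y axes. Grip the faces 25 to 45 mm above the origin. Foot 32 mm across, 8 mm thick; origin at the centre of the foot's underside, z up. Starts in its seat on the tray, up to 5 mm off its centre, x axis within 0.3 rad of the tray's x axis.
- cup: Steel stake with a cup head, 70 mm high, about 280 g: round body 32 mm across to the top, with an open cup 24 mm across, 16 mm deep in it. Grip the body 25 to 45 mm above the origin. Foot 32 mm across, 8 mm thick; origin at the centre of the foot's underside, z up. Starts in its seat on the tray, up to 5 mm off its centre, x axis within 0.3 rad of the tray's x axis.
- seat_ball: The fixed wooden seat on the tray in which the ball stake starts: open box 55.5 mm square, 16 mm high, walls and floor 3 mm. The four seats look alike; their order in the row differs at each start. Axes parallel to the tray's. Origin at the centre of its underside, 6 mm above the table; floor 9 mm, rim 22 mm above the table.
- seat_cone: The fixed wooden seat on the tray in which the cone stake starts: open box 55.5 mm square, 16 mm high, walls and floor 3 mm. The four seats look alike; their order in the row differs at each start. Axes parallel to the tray's. Origin at the centre of its underside, 6 mm above the table; floor 9 mm, rim 22 mm above the table.
- seat_square: The fixed wooden seat on the tray in which the square stake starts: open box 55.5 mm square, 16 mm high, walls and floor 3 mm. The four seats look alike; their order in the row differs at each start. Axes parallel to the tray's. Origin at the centre of its underside, 6 mm above the table; floor 9 mm, rim 22 mm above the table.
- seat_cup: The fixed wooden seat on the tray in which the cup stake starts: open box 55.5 mm square, 16 mm high, walls and floor 3 mm. The four seats look alike; their order in the row differs at each start. Axes parallel to the tray's. Origin at the centre of its underside, 6 mm above the table; floor 9 mm, rim 22 mm above the table.
- tray: Fixed aluminium tray, 64 by 258 by 6 mm, flat on the table at any yaw, left or right of the middle. Bears four wooden seats in a row, centres on its y axis at y = +84 (first), +28, -28, -84 mm (last); a brass post (14 mm across, top 45 mm above the table) at y = +130 mm marks the first end. Origin on the underside (z = 0), mid-row. A jar (55 mm high) and other low things stand about.
- stand: Fixed dark wooden bench stand, 64 by 258 mm, flat at any yaw on the other side, empty at the start. Four pockets 50 mm square, walls 6 to 7 mm, centres on its y axis at y = +84 (first), +28, -28, -84 mm (last); pocket floors 12 mm, rims 22 mm above the table; a brass post (14 mm across, top 45 mm above the table) at y = +130 mm marks the first end. Origin on the underside (z = 0), mid-row.
Not all that is in view belongs to the job. Leave any green look-alike of the cup alone.

How it is judged:
At the end, for the whole second after the job is handed in: Each stake is in the pocket with the same place from the post as its seat has in the tray: within 13 mm of the pocket centre along and across the row, origin 8 to 16 mm above the table, upright within 0.12 rad, at rest, released (((y of seat_ball in the frame of tray between 0.064 and 0.104 m and y of ball in the frame of stand between 0.071 and 0.097 m) or (y of seat_ball in the frame of tray between 0.008 and 0.048 m and y of ball in the frame of stand between 0.015 and 0.041 m) or (y of seat_ball in the frame of tray between -0.048 and -0.008 m and y of ball in the frame of stand between -0.041 and -0.015 m) or (y of seat_ball in the frame of tray between -0.104 and -0.064 m and y of ball in the frame of stand between -0.097 and -0.071 m)) and x of ball in the frame of stand between -0.013 and 0.013 m and height (world z) of ball between 0.008 and 0.016 m and angle between each of ball, cone, square, cup's own z axis and vertical below 0.12 rad and linear speed of each of ball, cone, square, cup below 0.02 m/s and angular speed of each of ball, cone, square, cup below 0.2 rad/s and ((y of seat_cone in the frame of tray between 0.064 and 0.104 m and y of cone in the frame of stand between 0.071 and 0.097 m) or (y of seat_cone in the frame of tray between 0.008 and 0.048 m and y of cone in the frame of stand between 0.015 and 0.041 m) or (y of seat_cone in the frame of tray between -0.048 and -0.008 m and y of cone in the frame of stand between -0.041 and -0.015 m) or (y of seat_cone in the frame of tray between -0.104 and -0.064 m and y of cone in the frame of stand between -0.097 and -0.071 m)) and x of cone in the frame of stand between -0.013 and 0.013 m and height (world z) of cone between 0.008 and 0.016 m and ((y of seat_square in the frame of tray between 0.064 and 0.104 m and y of square in the frame of stand between 0.071 and 0.097 m) or (y of seat_square in the frame of tray between 0.008 and 0.048 m and y of square in the frame of stand between 0.015 and 0.041 m) or (y of seat_square in the frame of tray between -0.048 and -0.008 m and y of square in the frame of stand between -0.041 and -0.015 m) or (y of seat_square in the frame of tray between -0.104 and -0.064 m and y of square in the frame of stand between -0.097 and -0.071 m)) and x of square in the frame of stand between -0.013 and 0.013 m and height (world z) of square between 0.008 and 0.016 m and ((y of seat_cup in the frame of tray between 0.064 and 0.104 m and y of cup in the frame of stand between 0.071 and 0.097 m) or (y of seat_cup in the frame of tray between 0.008 and 0.048 m and y of cup in the frame of stand between 0.015 and 0.041 m) or (y of seat_cup in the frame of tray between -0.048 and -0.008 m and y of cup in the frame of stand between -0.041 and -0.015 m) or (y of seat_cup in the frame of tray between -0.104 and -0.064 m and y of cup in the frame of stand between -0.097 and -0.071 m)) and x of cup in the frame of stand between -0.013 and 0.013 m and height (world z) of cup between 0.008 and 0.016 m); the robot touches nothing.
It fails at once if the ball stake tips over (leans more than 0.8 rad) (angle between ball's own z axis and vertical above 0.8 rad).
It fails at once if the cone stake tips over (leans more than 0.8 rad) (angle between cone's own z axis and vertical above 0.8 rad).
It fails at once if the square stake tips over (leans more than 0.8 rad) (angle between square's own z axis and vertical above 0.8 rad).
It fails at once if the cup stake tips over (leans more than 0.8 rad) (angle between cup's own z axis and vertical above 0.8 rad).
It also fails if it takes over 102 s, if anything falls off the work surface, if the arm or the gripper's body presses on something with over 40 N, if the wrist force passes 120 N, or if a joint passes its speed limit or range.

## Working session

There is one attempt and no reset: what is moved stays moved. The work goes in short steps, Python scripts to look and compute and a tool call to move; the robot and the scene stay as the last step left them, time stands still between calls to the robot, and variables do not carry over. Pictures are saved under pics/ and viewed, at most 14 in all, crops included, and the job is handed in when it is done.

Besides the shell and the picture viewer there is one more tool, called as name(argument=value, ...), one argument or row to a line, values as JSON. step_arm: Moves the arm, as the interface text tells. Shift numbers are shares of 0.2 m and turn numbers shares of 0.15 rad, none past 1 either way. Its arguments: {"type":"object","properties":{"increments":{"type":"array"},"squeeze":{"type":"number"}},"required":["increments"]}

```bash
ls; mkdir -p pics
cat > h.py <<'E'
import numpy as np, cv2
from rig import manip, cams, ticket
def ray(c,u,v):
    p=np.array([(u-c["cx"])/c["fx"],(v-c["cy"])/c["fy"]]);q=p.copy()
    for _ in range(20): q=p/(1+c["k1"]*(q@q))
    E=np.array(c["extrinsics"]);return E[:3,3],E[:3,:3]@np.array([q[0],-q[1],-1])
def hit(c,u,v,z):
    o,d=ray(c,u,v);return o+d*(z-o[2])/d[2]
def proj(c,P):
    E=np.array(c["extrinsics"]);p=E[:3,:3].T@(np.asarray(P)-E[:3,3]);q=np.array([p[0],-p[1]])/-p[2]
    q=q*(1+c["k1"]*(q@q));return q*[c["fx"],c["fy"]]+[c["cx"],c["cy"]]
E
python3 - <<'E'
from h import *
for n in("top","scene"):
    cv2.imwrite(f"pics/{n}0.png",cams.get_image(n)); c=cams.get_calibration(n); print(n,c["fx"],c["k1"],np.round(c["extrinsics"],3).tolist())
print(manip.get_state())
E
```

```text
pics
top 479.80523321363484 0.01208172252774563 [[-0.012, 0.991, -0.136, 0.369], [-1.0, -0.008, 0.029, 0.064], [0.027, 0.136, 0.99, 1.095], [0.0, 0.0, 0.0, 1.0]]
scene 444.51278395298306 0.003811484132515853 [[0.402, -0.607, 0.685, 1.173], [0.915, 0.249, -0.316, -0.261], [0.021, 0.755, 0.656, 0.673], [0.0, 0.0, 0.0, 1.0]]
{'clock': 0.1, 'qpos': array([-1.36898217e+00,  2.76537084e-01,  1.50600036e+00, -3.98035970e-07,
        1.36071623e+00, -1.20975800e-01]), 'qd': array([ 0.00128064,  0.00082408, -0.00236299, -0.00068404,  0.00023283,
        0.00028481]), 'effort': array([ 1.34243885e-03, -4.17701519e+01, -2.46404278e+01, -2.14468769e-04,
        5.74462465e-03, -7.88505815e-06]), 'position': array([ 0.18231873, -0.54487531,  0.2555256 ]), 'ee_rot': array([-8.29828220e-04,  9.87003730e-01,  1.60695197e-01, -3.37540184e-05]), 'contact_force': array([ 0.5762012 , -1.49804665,  0.20296705]), 'moment': array([-0.03006345,  0.0289592 ,  0.06796795]), 'gripper_force': 0.0, 'width': 0.08522833747627559}
```

View pics/top0.png

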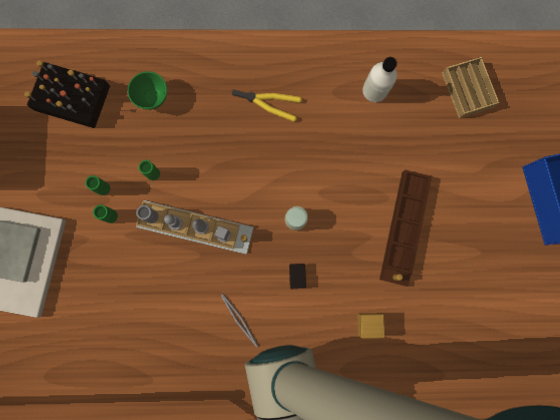

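View pics/scene0.png

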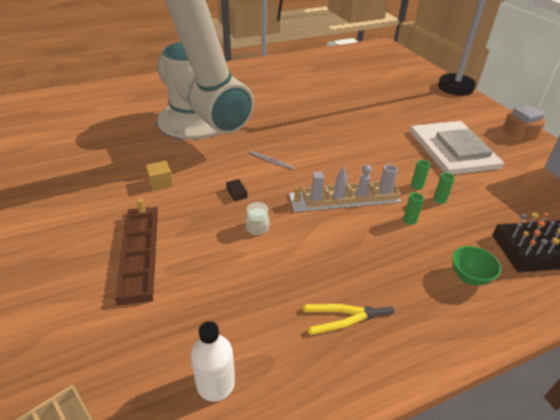

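The top view shows the tray with its stakes from (145,213) to (245,240), its post near (245,238), and the dark stand from (415,175) to (397,280), its post at (398,277). Three green cups stand at (149,170), (97,185) and (105,214) and are left alone. The grey cup on the tray, at (146,213), is the one meant. I'll enlarge both racks to confirm.

Run:
```python
from h import *
im=cv2.imread("pics/top0.png")
a=cv2.resize(im[190:260,125:265],None,fx=5.5,fy=5.5,interpolation=cv2.INTER_CUBIC)
cv2.imwrite("pics/tray.png",a)
b=cv2.resize(im[160:295,370:445],None,fx=4.4,fy=4.4,interpolation=cv2.INTER_CUBIC)
cv2.imwrite("pics/stand.png",b)
c=cams.get_calibration("top")
hsv=cv2.cvtColor(im,cv2.COLOR_BGR2HSV)
# stand: dark brown
m=((hsv[...,2]<80)&(hsv[...,1]>100)).astype(np.uint8)*255
m[:, :375]=0;m[:,445:]=0;m[:160]=0;m[295:]=0
k,_=cv2.findContours(m,0,2);k=max(k,key=cv2.contourArea);print("stand",cv2.minAreaRect(k))
box=cv2.boxPoints(cv2.minAreaRect(k));print(box,[np.round(hit(c,*p,0.015),3) for p in box])
```

```text
stand ((409.7101135253906, 228.43875122070312), (38.39199447631836, 112.62662506103516), 11.929322242736816)
[[379.28845 279.568  ]
 [402.5689  169.3737 ]
 [440.13177 177.30951]
 [416.85132 287.50378]] [array([ 0.369, -0.186,  0.015]), array([ 0.621, -0.251,  0.015]), array([ 0.602, -0.337,  0.015]), array([ 0.35 , -0.27 ,  0.015])]
```

View pics/tray.png

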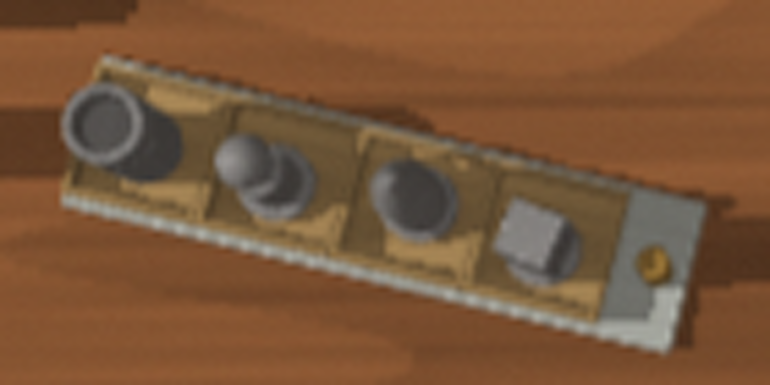

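View pics/stand.png

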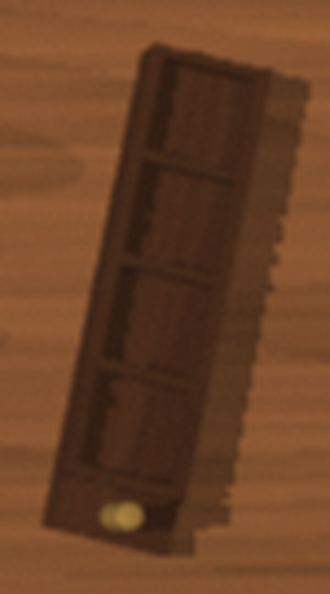

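The crops confirm the order from the tray's post (654,265): square (528,235), cone (400,190), ball (248,162), cup (103,124). The stand is empty, with its post at the bottom end. Next I'll compute the poses.

```bash
cat >> h.py <<'E'
def ln(P): return np.round(np.asarray(P)*1000,1).tolist()
E
python3 - <<'E'
from h import *
c=cams.get_calibration("top")
T=lambda x,y,z:hit(c,125+(x+.5)/5.5-.5,190+(y+.5)/5.5-.5,z)
S=lambda x,y,z:hit(c,370+(x+.5)/4.4-.5,160+(y+.5)/4.4-.5,z)
# tray plate corners (z .006)
pr=T(705,203,.006);br=T(668,350,.006);bl=T(62,205,.006)
print("tray corners",ln([pr,br,bl]),"len/wid",np.linalg.norm(br-bl),np.linalg.norm(pr-br))
post=T(654,262,.045);print("tray post",ln(post))
print("square",ln(T(528,235,.075)),"ball",ln(T(247,162,.079)),"cone",ln(T(392,183,.090)),"cup",ln(T(103,124,.079)))
y=(br-bl)/np.linalg.norm(br-bl);x=np.array([y[1],-y[0],0]);
ctr=br-y*.129-0*x; ctr=ctr-x*.032*np.sign(x@(br-pr)); print("tray ctr",ln(ctr),"y",y,"yaw",np.arctan2(-y[0],y[1]))
print("post pred",ln(ctr+.13*y))
for n,o in zip(("sq","cone","ball","cup"),(.084,.028,-.028,-.084)):print("seat",n,ln(ctr+o*y),proj(c,ctr+o*y+[0,0,.009]))
# stand top edges z .022
tl=S(148,45,.022);tr=S(268,73,.022);bl=S(45,525,.022);br=S(165,553,.022)
print("stand",ln([tl,tr,bl,br]),[np.linalg.norm(a-b) for a,b in((tl,tr),(bl,br),(tl,bl),(tr,br))])
print("post",ln(S(128,516,.045)))
# inner pocket walls mid points
y=((bl-tl)+(br-tr));y/=np.linalg.norm(y);m=(tl+tr+bl+br)/4;print("mid",ln(m),y,"yaw",np.arctan2(-y[0],y[1]))
for o in(.084,.028,-.028,-.084):print(ln(m+o*y))
E
```

```text
tray corners [[492.2, 96.8, 6.0], [431.5, 112.3, 6.0], [493.8, 360.9, 6.0]] len/wid 0.25631861911174386 0.06261589645785556
tray post [464.3, 116.1, 45.0]
square [472.5, 163.2, 75.0] ball [501.4, 270.9, 79.0] cone [491.4, 213.6, 90.0] cup [516.7, 326.3, 79.0]
tray ctr [493.9, 229.6, 6.0] y [-0.24309987 -0.97000126  0.        ] yaw 2.896032336656871
post pred [462.3, 103.5, 6.0]
seat sq [473.5, 148.2, 6.0] [229.87432482 234.51040853]
seat cone [487.1, 202.5, 6.0] [205.70852735 228.7268537 ]
seat ball [500.7, 256.8, 6.0] [181.54154325 222.94506451]
seat cup [514.3, 311.1, 6.0] [157.36870482 217.16391977]
stand [[618.4, -250.2, 22.0], [603.0, -312.6, 22.0], [370.2, -185.9, 22.0], [355.5, -246.4, 22.0]] [np.float64(0.06426963222662417), np.float64(0.06221410743578319), np.float64(0.2563557609408739), np.float64(0.25623484730743024)]
post [374.1, -222.1, 45.0]
mid [486.8, -248.8, 22.0] [-0.96705353  0.25457312  0.        ] yaw 1.3133900764417685
[405.5, -227.4, 22.0]
[459.7, -241.7, 22.0]
[513.9, -255.9, 22.0]
[568.0, -270.2, 22.0]
```

The row's mid follows from the posts (post at y=+130): tray about (496,242), stand about (500,-254). The tray pose matches the stakes' measured tops to about 3 mm. I'll move over the stand for a wrist check.

step_arm(
  increments=[
    {"dp": [0.25, 0.2, 0.1], "yaw": -0.77, "grip": 1},
    {"dp": [0.25, 0.2, 0.1], "yaw": -0.77, "grip": 1},
    {"dp": [0.25, 0.2, 0.1], "yaw": -0.77, "grip": 1},
    {"dp": [0.25, 0.2, 0.1], "yaw": -0.77, "grip": 1},
    {"dp": [0.25, 0.2, 0.1], "yaw": -0.77, "grip": 1},
  ],
)

```text
clock: 0.72
position: [0.4165, -0.3575, 0.3498]
ee_rot: [-0.0, 0.992, -0.129, -0.0]
contact_force: [0.6, -1.0, -0.2]
width: 0.0855
gripper_force: 0.0
```

step_arm(
  increments=[
    {"dp": [0.1, 0.2, 0], "yaw": 0, "grip": 1},
    {"dp": [0, 0.2, 0], "yaw": 0, "grip": 1},
    {"dp": [0, 0, 0], "yaw": 0, "grip": 1},
  ],
)

```text
clock: 1.1
position: [0.4353, -0.2762, 0.3495]
ee_rot: [-0.001, 0.992, -0.125, -0.0]
contact_force: [0.2, 0.2, -0.4]
width: 0.0855
gripper_force: 0.0
```

Run:
```python
from h import *
c=cams.get_calibration("wrist");im=cams.get_image("wrist");s=manip.get_state()
print(s["position"],s["ee_rot"],s["clock"],np.round(c["extrinsics"],3).tolist())
cv2.imwrite("pics/w1.png",im)
y=np.array([-.967,.2546,0]);m=np.array([.4998,-.2537,.022]);x=np.array([.2546,.967,0])
for o in(.084,.028,-.028,-.084):
    P=np.array([proj(c,m+y*(o+a)+x*b) for a,b in((.025,.025),(.025,-.025),(-.025,-.025),(-.025,.025))]);cv2.polylines(im,[np.int32(P.round())],True,(0,255,0),1)
cv2.imwrite("pics/w1o.png",im)
```

```text
[ 0.43532325 -0.27791221  0.34947844] [ 1.79842751e-04  9.92038997e-01 -1.25930864e-01 -1.14408497e-04] 1.15 [[-0.248, 0.915, 0.318, 0.516], [-0.969, -0.234, -0.081, -0.298], [-0.0, -0.328, 0.945, 0.467], [0.0, 0.0, 0.0, 1.0]]
```

View pics/w1o.png

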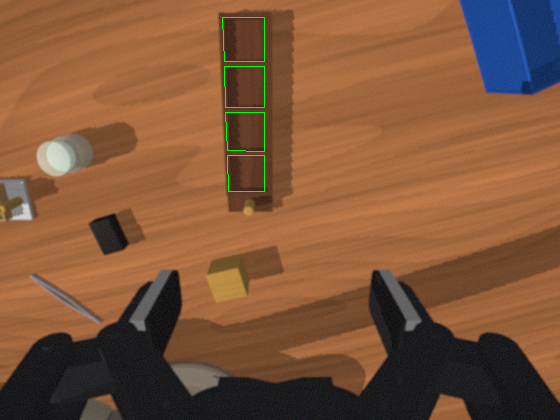

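The projected pockets lie on the real ones within about 1 px, so the stand pose holds. Next, the tray.

step_arm(
  increments=[
    {"dp": [0.02, 0.214, 0], "yaw": 0.96, "grip": 1},
    {"dp": [0.02, 0.214, 0], "yaw": 0.96, "grip": 1},
    {"dp": [0.02, 0.214, 0], "yaw": 0.96, "grip": 1},
    {"dp": [0.02, 0.214, 0], "yaw": 0.96, "grip": 1},
    {"dp": [0.02, 0.214, 0], "yaw": 0.96, "grip": 1},
  ],
)

```text
clock: 1.78
position: [0.4557, -0.065, 0.3493]
ee_rot: [0.0, 0.973, 0.232, -0.0]
contact_force: [0.9, 0.3, 0.1]
width: 0.0856
gripper_force: 0.0
```

step_arm(
  increments=[
    {"dp": [0.02, 0.214, 0], "yaw": 0.96, "grip": 1},
    {"dp": [0.02, 0.214, 0], "yaw": 0.96, "grip": 1},
    {"dp": [0.02, 0.214, 0], "yaw": 0.96, "grip": 1},
    {"dp": [0.02, 0.214, 0], "yaw": 0.96, "grip": 1},
    {"dp": [0.02, 0.214, 0], "yaw": 0.96, "grip": 1},
  ],
)

```text
clock: 2.4
position: [0.4763, 0.1493, 0.3492]
ee_rot: [0.0, 0.829, 0.56, -0.0]
contact_force: [0.2, -0.2, -0.7]
width: 0.0852
gripper_force: 0.0
```

step_arm(
  increments=[
    {"dp": [0.02, 0.214, 0], "yaw": 0.96, "grip": 1},
    {"dp": [0, 0, 0], "yaw": 0, "grip": 1},
    {"dp": [0, 0, 0], "yaw": 0, "grip": 1},
  ],
)

```text
clock: 2.78
position: [0.4798, 0.1908, 0.349]
ee_rot: [0.0, 0.788, 0.616, -0.001]
contact_force: [1.0, 0.8, 0.3]
width: 0.0851
gripper_force: 0.0
```

Run:
```python
from h import *
c=cams.get_calibration("wrist");im=cams.get_image("wrist");s=manip.get_state()
print(s["position"],s["ee_rot"],s["clock"],c["extrinsics"])
cv2.imwrite("pics/w2.png",im)
import pickle;pickle.dump(c,open("w2.pkl","wb"))
m=np.array([.4959,.2422,0]);y=np.array([-.243,-.970,0])
for o in(.13,.084,.028,-.028,-.084):print(proj(c,m+y*o+[0,0,.07]))
cv2.imwrite("pics/w2c.png",cv2.resize(im[:340,100:460],None,fx=1.7,fy=1.7,interpolation=cv2.INTER_CUBIC))
```

```text
[0.47972275 0.19054326 0.34920685] [ 3.26735781e-04  7.87788110e-01  6.15946083e-01 -4.58129473e-04] 2.825 [[ 9.70731963e-01  2.26708828e-01  7.92626257e-02  4.98714766e-01]
 [-2.40165356e-01  9.16672910e-01  3.19423509e-01  2.72060264e-01]
 [-2.41772327e-04 -3.29110746e-01  9.44291299e-01  4.66019228e-01]
 [ 0.00000000e+00  0.00000000e+00  0.00000000e+00  1.00000000e+00]]
[278.18827834 219.7241741 ]
[278.41822038 184.8826973 ]
[278.71344875 138.9957091 ]
[279.02386147  89.18115882]
[279.34593174  35.47323884]
```

View pics/w2c.png

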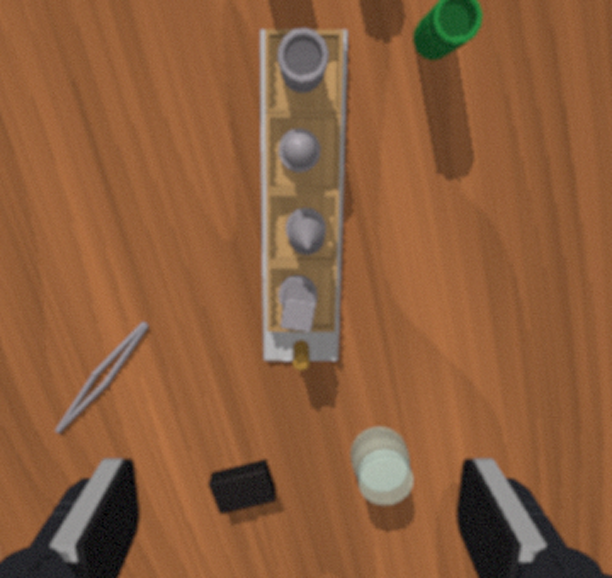

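The tray lies straight in the wrist picture (crop pixels): post (300,355), square (298,315), cone tip (305,240), ball (299,148), cup (303,55). The green cup is off at (455,20). I'll locate them by rays and measure the square's yaw.

Run:
```python
from h import *
import pickle
c=pickle.load(open("w2.pkl","rb"));im=cv2.imread("pics/w2.png")
W=lambda x,y,z:hit(c,100+x/1.7,y/1.7,z)
m=np.array([.4959,.2422,0]);y=np.array([-.243,-.970,0]);x=np.array([-.970,.243,0])
for n,u,v,z in(("post",301,347,.045),("square",298,315,.075),("cone",305,240,.097),("ball",299,148,.079),("cup",303,55,.079)):
    P=W(u,v,z);print(n,ln(P),"tray x,y",ln([(P-m)@x,(P-m)@y]))
s=cv2.resize(im[145:225,235:315],None,fx=7,fy=7,interpolation=cv2.INTER_CUBIC);cv2.imwrite("pics/sq.png",s)
```

```text
post [466.0, 128.3, 45.0] tray x,y [1.4, 117.7]
square [472.0, 162.5, 75.0] tray x,y [3.8, 83.1]
cone [489.9, 216.4, 97.0] tray x,y [-0.5, 26.4]
ball [499.8, 272.4, 79.0] tray x,y [3.6, -30.3]
cup [515.5, 325.8, 79.0] tray x,y [1.3, -85.8]
```

View pics/sq.png

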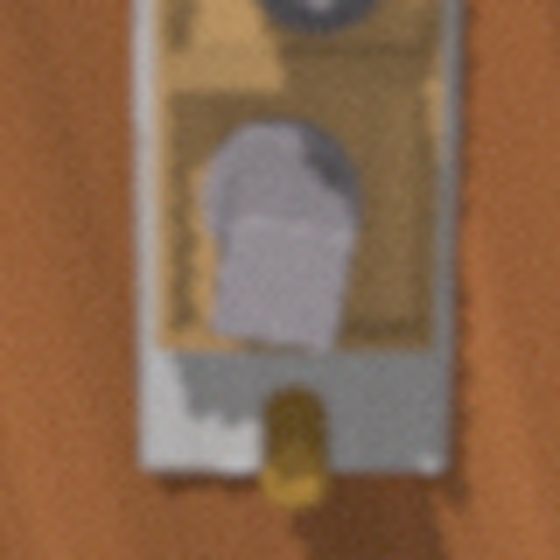

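Run:
```python
from h import *
import pickle
c=pickle.load(open("w2.pkl","rb"))
P=[hit(c,235+(u+.5)/7-.5,145+(v+.5)/7-.5,.075) for u,v in((228,215),(358,228),(330,352),(213,333))]
print(ln(P));
for i in range(4):
    d=P[(i+1)%4]-P[i];print(np.linalg.norm(d),np.degrees(np.arctan2(d[1],d[0])))
print(ln(np.mean(P,0)))
```

```text
[[465.5, 177.0, 75.0], [486.6, 169.4, 75.0], [476.7, 148.8, 75.0], [457.7, 157.1, 75.0]]
0.022409859581326987 -19.772999623737185
0.022816949048517637 -115.68008335414467
0.020696499756419618 156.44517301123057
0.021338857822651977 68.64318544994627
[471.6, 163.1, 75.0]
```

step_arm(
  increments=[
    {"dp": [-0.02, -0.07, -0.2], "yaw": -0.5, "grip": 1},
    {"dp": [-0.02, -0.07, -0.2], "yaw": -0.5, "grip": 1},
    {"dp": [0, 0, -0.22], "yaw": 0, "grip": 1},
    {"dp": [0, 0, -0.22], "yaw": 0, "grip": 1},
    {"dp": [0, 0, -0.2], "yaw": 0, "grip": 1},
  ],
)

```text
clock: 3.45
position: [0.4714, 0.1621, 0.1404]
ee_rot: [0.0, 0.832, 0.555, 0.0]
contact_force: [0.2, 0.5, -0.4]
width: 0.0855
gripper_force: 0.0
```

step_arm(
  increments=[
    {"dp": [0, 0, 0], "yaw": 0, "grip": 1},
    {"dp": [0, 0, 0], "yaw": 0, "grip": 1},
  ],
)

```text
clock: 3.7
position: [0.4726, 0.1632, 0.1429]
ee_rot: [0.001, 0.832, 0.555, 0.001]
contact_force: [-0.1, -0.6, -0.4]
width: 0.0857
gripper_force: 0.0
```

step_arm(
  increments=[
    {"dp": [0, 0, -0.15], "yaw": 0, "grip": 1},
    {"dp": [0, 0, -0.15], "yaw": 0, "grip": 1},
    {"dp": [0, 0, -0.13], "yaw": 0, "grip": 1},
    {"dp": [0, 0, 0], "yaw": 0, "grip": 1},
    {"dp": [0, 0, 0], "yaw": 0, "grip": 0},
  ],
  squeeze=50,
)

```text
clock: 4.32
position: [0.4731, 0.164, 0.0574]
ee_rot: [0.001, 0.831, 0.556, 0.002]
contact_force: [-0.2, 0.1, -0.0]
width: 0.07
gripper_force: 0.0
```

step_arm(
  increments=[
    {"dp": [0, 0, 0], "yaw": 0, "grip": 0},
    {"dp": [0, 0, 0], "yaw": 0, "grip": 0},
    {"dp": [0, 0, 0], "yaw": 0, "grip": 0},
    {"dp": [0, 0, 0], "yaw": 0, "grip": 0},
    {"dp": [0, 0, 0], "yaw": 0, "grip": 0},
  ],
)

```text
clock: 4.95
position: [0.4719, 0.1639, 0.0563]
ee_rot: [0.0, 0.831, 0.556, 0.001]
contact_force: [-0.2, 0.7, 6.8]
width: 0.0213
gripper_force: 48.9
```

step_arm(
  increments=[
    {"dp": [0, 0, 0.08], "yaw": 0, "grip": 0},
    {"dp": [0, 0, 0.15], "yaw": 0, "grip": 0},
    {"dp": [0, 0, 0.2], "yaw": 0, "grip": 0},
    {"dp": [0, 0, 0.17], "yaw": 0, "grip": 0},
    {"dp": [0, 0, 0.1], "yaw": 0, "grip": 0},
  ],
)

```text
clock: 5.58
position: [0.4714, 0.1639, 0.1967]
ee_rot: [0.0, 0.831, 0.556, 0.0]
contact_force: [-0.6, 0.4, -3.3]
width: 0.0213
gripper_force: 49.5
```

step_arm(
  increments=[
    {"dp": [-0.022, -0.1, 0], "yaw": -0.5, "grip": 0},
    {"dp": [-0.022, -0.17, 0], "yaw": -0.8, "grip": 0},
    {"dp": [-0.022, -0.18, 0], "yaw": -0.85, "grip": 0},
    {"dp": [-0.022, -0.18, 0], "yaw": -0.85, "grip": 0},
    {"dp": [-0.022, -0.18, 0], "yaw": -0.85, "grip": 0},
  ],
)

```text
clock: 6.2
position: [0.4484, 0.0009, 0.1948]
ee_rot: [-0.0, 0.956, 0.295, -0.001]
contact_force: [0.6, -0.7, -2.8]
width: 0.0218
gripper_force: 49.5
```

step_arm(
  increments=[
    {"dp": [-0.022, -0.18, 0], "yaw": -0.85, "grip": 0},
    {"dp": [-0.022, -0.18, 0], "yaw": -0.85, "grip": 0},
    {"dp": [-0.022, -0.18, 0], "yaw": -0.85, "grip": 0},
    {"dp": [-0.022, -0.18, 0], "yaw": -0.85, "grip": 0},
    {"dp": [-0.022, -0.18, 0], "yaw": -0.85, "grip": 0},
  ],
)

```text
clock: 6.82
position: [0.4264, -0.1789, 0.1948]
ee_rot: [-0.0, 1.0, -0.02, -0.001]
contact_force: [0.7, -0.7, -2.6]
width: 0.0215
gripper_force: 49.5
```

step_arm(
  increments=[
    {"dp": [-0.022, -0.17, 0], "yaw": -0.85, "grip": 0},
    {"dp": [-0.022, -0.1, 0], "yaw": -0.6, "grip": 0},
    {"dp": [0, 0, 0], "yaw": 0, "grip": 0},
    {"dp": [0, 0, 0], "yaw": 0, "grip": 0},
  ],
)

```text
clock: 7.32
position: [0.4181, -0.2312, 0.1949]
ee_rot: [-0.001, 0.992, -0.126, -0.001]
contact_force: [-0.5, 0.6, -2.9]
width: 0.0212
gripper_force: 49.4
```

step_arm(
  increments=[
    {"dp": [0, 0, -0.18], "yaw": 0, "grip": 0},
    {"dp": [0, 0, -0.2], "yaw": 0, "grip": 0},
    {"dp": [0, 0, -0.16], "yaw": 0, "grip": 0},
    {"dp": [0, 0, -0.08], "yaw": 0, "grip": 0},
    {"dp": [0, 0, 0], "yaw": 0, "grip": 0},
  ],
)

```text
clock: 7.95
position: [0.4178, -0.2305, 0.0704]
ee_rot: [-0.001, 0.992, -0.125, -0.002]
contact_force: [0.0, 0.8, -2.6]
width: 0.0215
gripper_force: 49.5
```

step_arm(
  increments=[
    {"dp": [0, 0, -0.025], "yaw": 0, "grip": 0},
    {"dp": [0, 0, -0.02], "yaw": 0, "grip": 0},
    {"dp": [0, 0, 0], "yaw": 0, "grip": 0},
  ],
)

```text
clock: 8.32
position: [0.4186, -0.2321, 0.0627]
ee_rot: [0.0, 0.992, -0.126, 0.0]
contact_force: [-0.4, -0.1, -2.5]
width: 0.0214
gripper_force: 49.5
```

step_arm(
  increments=[
    {"dp": [0, 0, -0.015], "yaw": 0, "grip": 0},
    {"dp": [0, 0, -0.005], "yaw": 0, "grip": 0},
    {"dp": [0, 0, 0], "yaw": 0, "grip": 0},
  ],
)

```text
clock: 8.7
position: [0.4188, -0.2325, 0.0593]
ee_rot: [0.0, 0.992, -0.126, 0.0]
contact_force: [-0.4, 0.7, 5.8]
width: 0.0216
gripper_force: 50.5
```

step_arm(
  increments=[
    {"dp": [0, 0, 0], "yaw": 0, "grip": 0.6},
    {"dp": [0, 0, 0], "yaw": 0, "grip": 1},
    {"dp": [0, 0, 0], "yaw": 0, "grip": 1},
    {"dp": [0, 0, 0], "yaw": 0, "grip": 1},
    {"dp": [0, 0, 0.1], "yaw": 0, "grip": 1},
  ],
)

```text
clock: 9.32
position: [0.4175, -0.2315, 0.0775]
ee_rot: [-0.001, 0.992, -0.126, -0.002]
contact_force: [0.0, -0.4, 0.1]
width: 0.0854
gripper_force: 0.0
```

step_arm(
  increments=[
    {"dp": [0, 0, 0.2], "yaw": 0, "grip": 1},
    {"dp": [0, 0, 0.2], "yaw": 0, "grip": 1},
    {"dp": [0, 0, 0.15], "yaw": 0, "grip": 1},
    {"dp": [0.032, 0.1, 0.05], "yaw": 0.5, "grip": 1},
    {"dp": [0.032, 0.2, 0], "yaw": 0.95, "grip": 1},
  ],
)

```text
clock: 9.95
position: [0.4324, -0.173, 0.1997]
ee_rot: [0.001, 1.0, -0.017, 0.002]
contact_force: [0.7, 0.7, -0.2]
width: 0.0859
gripper_force: 0.0
```

step_arm(
  increments=[
    {"dp": [0.032, 0.214, 0], "yaw": 1, "grip": 1},
    {"dp": [0.032, 0.214, 0], "yaw": 1, "grip": 1},
    {"dp": [0.032, 0.214, 0], "yaw": 1, "grip": 1},
    {"dp": [0.032, 0.214, 0], "yaw": 1, "grip": 1},
    {"dp": [0.032, 0.214, 0], "yaw": 1, "grip": 1},
  ],
)

```text
clock: 10.58
position: [0.4634, 0.0432, 0.1985]
ee_rot: [0.0, 0.936, 0.352, 0.0]
contact_force: [1.0, -0.1, 0.5]
width: 0.085
gripper_force: 0.0
```

step_arm(
  increments=[
    {"dp": [0.032, 0.214, 0], "yaw": 1, "grip": 1},
    {"dp": [0.032, 0.214, 0], "yaw": 1, "grip": 1},
    {"dp": [0.032, 0.214, 0], "yaw": 1, "grip": 1},
    {"dp": [0.035, 0.23, 0], "yaw": 1, "grip": 1},
    {"dp": [0, 0, 0], "yaw": 0.1, "grip": 1},
  ],
)

```text
clock: 11.2
position: [0.4898, 0.2189, 0.1982]
ee_rot: [-0.0, 0.786, 0.619, 0.0]
contact_force: [-0.4, -0.9, 0.3]
width: 0.0854
gripper_force: 0.0
```

Run:
```python
from h import *
s=manip.get_state();q=s["ee_rot"];print(ln(s["position"]),"tool y deg",np.degrees(np.arctan2(q[2]**2-q[1]**2,2*q[1]*q[2])),s["clock"])
im=cams.get_image("top");cv2.imwrite("pics/top1.png",im);b=cv2.resize(im[150:300,360:460],None,fx=4,fy=4,interpolation=cv2.INTER_CUBIC)
cv2.imwrite("pics/stand1.png",b)
```

```text
[489.8, 218.9, 198.2] tool y deg -13.581270298053104 11.2
```

View pics/stand1.png

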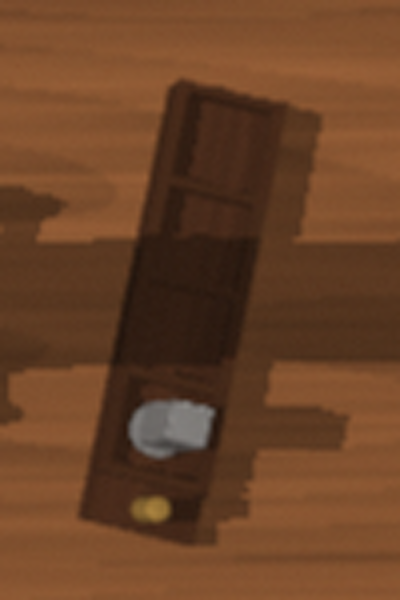

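The square stands upright in the first pocket (foot at about (157,428) in the crop). Now the cone.

step_arm(
  increments=[
    {"dp": [0, -0.012, -0.15], "yaw": 0, "grip": 1},
    {"dp": [0, 0, -0.2], "yaw": 0, "grip": 1},
    {"dp": [0, 0, -0.15], "yaw": 0, "grip": 1},
    {"dp": [0, 0, -0.12], "yaw": 0, "grip": 1},
    {"dp": [0, 0, -0.08], "yaw": 0, "grip": 1},
  ],
)

```text
clock: 11.88
position: [0.4886, 0.212, 0.0573]
ee_rot: [-0.0, 0.788, 0.616, -0.001]
contact_force: [-0.2, -0.8, -0.0]
width: 0.0858
gripper_force: 0.0
```

step_arm(
  increments=[
    {"dp": [0, 0, 0], "yaw": 0, "grip": 1},
    {"dp": [0, 0, 0], "yaw": 0, "grip": 0.3},
    {"dp": [0, 0, 0], "yaw": 0, "grip": 0},
    {"dp": [0, 0, 0], "yaw": 0, "grip": 0},
    {"dp": [0, 0, 0], "yaw": 0, "grip": 0},
  ],
)

```text
clock: 12.5
position: [0.4902, 0.2139, 0.0593]
ee_rot: [0.001, 0.787, 0.617, 0.001]
contact_force: [0.4, -0.5, 4.1]
width: 0.024
gripper_force: 48.8
```

step_arm(
  increments=[
    {"dp": [0, 0, 0], "yaw": 0, "grip": 0},
    {"dp": [0, 0, 0], "yaw": 0, "grip": 0},
  ],
)

```text
clock: 12.75
position: [0.4902, 0.2139, 0.0593]
ee_rot: [0.0, 0.787, 0.617, 0.001]
contact_force: [-0.4, -1.2, 5.8]
width: 0.0244
gripper_force: 49.0
```

The width reads 24.4 mm against a 26 mm shank, and the grip is near its upper limit. I'll regrip 4 mm lower and better centred.

step_arm(
  increments=[
    {"dp": [0, 0, 0], "yaw": 0, "grip": 0.6},
    {"dp": [0, 0.012, 0], "yaw": 0, "grip": 0.6},
    {"dp": [0, 0, -0.02], "yaw": 0, "grip": 0.6},
    {"dp": [0, 0, 0], "yaw": 0, "grip": 0.6},
    {"dp": [0, 0, 0], "yaw": 0, "grip": 0},
  ],
)

```text
clock: 13.38
position: [0.4894, 0.2162, 0.0543]
ee_rot: [-0.0, 0.787, 0.617, -0.0]
contact_force: [0.5, -0.2, -0.1]
width: 0.034
gripper_force: 0.0
```

step_arm(
  increments=[
    {"dp": [0, 0, 0], "yaw": 0, "grip": 0},
    {"dp": [0, 0, 0], "yaw": 0, "grip": 0},
    {"dp": [0, 0, 0], "yaw": 0, "grip": 0},
    {"dp": [0, 0, 0], "yaw": 0, "grip": 0},
  ],
)

```text
clock: 13.88
position: [0.49, 0.2162, 0.0547]
ee_rot: [0.0, 0.787, 0.617, 0.0]
contact_force: [0.7, -1.0, -0.1]
width: 0.0247
gripper_force: 49.1
```

step_arm(
  increments=[
    {"dp": [0, 0, 0.08], "yaw": 0, "grip": 0},
    {"dp": [0, 0, 0.15], "yaw": 0, "grip": 0},
    {"dp": [0, 0, 0.2], "yaw": 0, "grip": 0},
    {"dp": [0, 0, 0.19], "yaw": 0, "grip": 0},
    {"dp": [0, 0, 0.1], "yaw": 0, "grip": 0},
  ],
)

```text
clock: 14.5
position: [0.4892, 0.2164, 0.1999]
ee_rot: [-0.0, 0.787, 0.617, 0.0]
contact_force: [0.2, -0.4, -2.9]
width: 0.0248
gripper_force: 49.5
```

step_arm(
  increments=[
    {"dp": [-0.007, -0.1, 0], "yaw": -0.5, "grip": 0},
    {"dp": [-0.007, -0.18, 0], "yaw": -0.85, "grip": 0},
    {"dp": [-0.007, -0.2, 0], "yaw": -0.9, "grip": 0},
    {"dp": [-0.007, -0.2, 0], "yaw": -0.9, "grip": 0},
    {"dp": [-0.007, -0.2, 0], "yaw": -0.9, "grip": 0},
  ],
)

```text
clock: 15.12
position: [0.4811, 0.0394, 0.1976]
ee_rot: [-0.001, 0.936, 0.351, -0.001]
contact_force: [0.3, -1.1, -2.4]
width: 0.0244
gripper_force: 49.4
```

step_arm(
  increments=[
    {"dp": [-0.007, -0.2, 0], "yaw": -0.9, "grip": 0},
    {"dp": [-0.007, -0.2, 0], "yaw": -0.9, "grip": 0},
    {"dp": [-0.007, -0.2, 0], "yaw": -0.9, "grip": 0},
    {"dp": [-0.007, -0.2, 0], "yaw": -0.9, "grip": 0},
    {"dp": [-0.007, -0.2, 0], "yaw": -0.9, "grip": 0},
  ],
)

```text
clock: 15.75
position: [0.4743, -0.1603, 0.1976]
ee_rot: [-0.001, 1.0, 0.021, -0.001]
contact_force: [0.8, 0.4, -2.8]
width: 0.0245
gripper_force: 49.4
```

step_arm(
  increments=[
    {"dp": [-0.007, -0.2, 0], "yaw": -0.9, "grip": 0},
    {"dp": [-0.007, -0.16, 0], "yaw": -0.6, "grip": 0},
    {"dp": [0, -0.074, 0], "yaw": -0.49, "grip": 0},
    {"dp": [0, 0, 0], "yaw": 0, "grip": 0},
    {"dp": [0, 0, 0], "yaw": 0, "grip": 0},
  ],
)

```text
clock: 16.38
position: [0.4721, -0.2454, 0.1979]
ee_rot: [-0.001, 0.992, -0.125, -0.001]
contact_force: [0.2, -0.2, -2.7]
width: 0.0244
gripper_force: 49.5
```

step_arm(
  increments=[
    {"dp": [0.003, -0.006, -0.18], "yaw": 0, "grip": 0},
    {"dp": [0, 0, -0.2], "yaw": 0, "grip": 0},
    {"dp": [0, 0, -0.16], "yaw": 0, "grip": 0},
    {"dp": [0, 0, -0.08], "yaw": 0, "grip": 0},
    {"dp": [0, 0, -0.05], "yaw": 0, "grip": 0},
  ],
)

```text
clock: 17.0
position: [0.473, -0.2464, 0.0636]
ee_rot: [-0.001, 0.992, -0.125, -0.001]
contact_force: [-0.7, -0.4, -1.7]
width: 0.0247
gripper_force: 49.5
```

step_arm(
  increments=[
    {"dp": [0, 0, -0.015], "yaw": 0, "grip": 0},
    {"dp": [0, 0, -0.005], "yaw": 0, "grip": 0},
    {"dp": [0, 0, 0], "yaw": 0, "grip": 0},
  ],
)

```text
clock: 17.38
position: [0.4738, -0.248, 0.0612]
ee_rot: [0.0, 0.992, -0.125, 0.001]
contact_force: [1.1, -0.2, -2.4]
width: 0.0246
gripper_force: 49.5
```

step_arm(
  increments=[
    {"dp": [0, 0, -0.012], "yaw": 0, "grip": 0},
    {"dp": [0, 0, -0.006], "yaw": 0, "grip": 0},
    {"dp": [0, 0, 0], "yaw": 0, "grip": 0},
  ],
)

```text
clock: 17.75
position: [0.4735, -0.248, 0.0577]
ee_rot: [0.0, 0.992, -0.126, 0.0]
contact_force: [-1.5, 0.1, 4.0]
width: 0.0248
gripper_force: 50.0
```

step_arm(
  increments=[
    {"dp": [0, 0, 0], "yaw": 0, "grip": 0.6},
    {"dp": [0, 0, 0], "yaw": 0, "grip": 1},
    {"dp": [0, 0, 0], "yaw": 0, "grip": 1},
    {"dp": [0, 0, 0], "yaw": 0, "grip": 1},
    {"dp": [0, 0, 0.1], "yaw": 0, "grip": 1},
  ],
)

```text
clock: 18.38
position: [0.4722, -0.2471, 0.0757]
ee_rot: [-0.001, 0.992, -0.126, -0.002]
contact_force: [0.5, 0.1, 0.1]
width: 0.0852
gripper_force: 0.0
```

step_arm(
  increments=[
    {"dp": [0, 0, 0.2], "yaw": 0, "grip": 1},
    {"dp": [0, 0, 0.2], "yaw": 0, "grip": 1},
    {"dp": [0, 0, 0.15], "yaw": 0, "grip": 1},
    {"dp": [0.01, 0.13, 0.05], "yaw": 0.6, "grip": 1},
    {"dp": [0.01, 0.2, 0], "yaw": 0.9, "grip": 1},
  ],
)

```text
clock: 19.0
position: [0.4782, -0.1823, 0.1981]
ee_rot: [0.001, 1.0, -0.012, 0.001]
contact_force: [0.1, 0.0, 0.4]
width: 0.0856
gripper_force: 0.0
```

step_arm(
  increments=[
    {"dp": [0.01, 0.22, 0], "yaw": 0.95, "grip": 1},
    {"dp": [0.01, 0.22, 0], "yaw": 0.95, "grip": 1},
    {"dp": [0.01, 0.22, 0], "yaw": 0.95, "grip": 1},
    {"dp": [0.01, 0.22, 0], "yaw": 0.95, "grip": 1},
    {"dp": [0.01, 0.22, 0], "yaw": 0.95, "grip": 1},
  ],
)

```text
clock: 19.62
position: [0.4873, 0.0396, 0.197]
ee_rot: [0.0, 0.941, 0.338, 0.0]
contact_force: [0.6, -0.1, -0.4]
width: 0.0853
gripper_force: 0.0
```

step_arm(
  increments=[
    {"dp": [0.01, 0.22, 0], "yaw": 0.95, "grip": 1},
    {"dp": [0.01, 0.22, 0], "yaw": 0.95, "grip": 1},
    {"dp": [0.01, 0.22, 0], "yaw": 0.95, "grip": 1},
    {"dp": [0.02, 0.22, 0], "yaw": 0.95, "grip": 1},
    {"dp": [0.02, 0.22, 0], "yaw": 0.5, "grip": 1},
  ],
)

```text
clock: 20.25
position: [0.5012, 0.2597, 0.1969]
ee_rot: [0.0, 0.786, 0.619, 0.0]
contact_force: [0.2, 0.2, -1.2]
width: 0.0854
gripper_force: 0.0
```

step_arm(
  increments=[
    {"dp": [0, 0.06, 0], "yaw": 0, "grip": 1},
    {"dp": [0, 0, 0], "yaw": 0, "grip": 1},
  ],
)

```text
clock: 20.5
position: [0.501, 0.2703, 0.1966]
ee_rot: [0.0, 0.786, 0.618, -0.001]
contact_force: [-0.2, -0.0, -0.6]
width: 0.0855
gripper_force: 0.0
```

Run:
```python
from h import *
s=manip.get_state();q=s["ee_rot"];print(ln(s["position"]),"tool y deg",np.degrees(np.arctan2(q[2]**2-q[1]**2,2*q[1]*q[2])),s["clock"])
im=cams.get_image("top");cv2.imwrite("pics/top2.png",im);b=cv2.resize(im[150:300,360:460],None,fx=4,fy=4,interpolation=cv2.INTER_CUBIC)
cv2.imwrite("pics/stand2.png",b)
```

```text
[501.0, 270.3, 196.6] tool y deg -13.70002800752952 20.5
```

View pics/stand2.png

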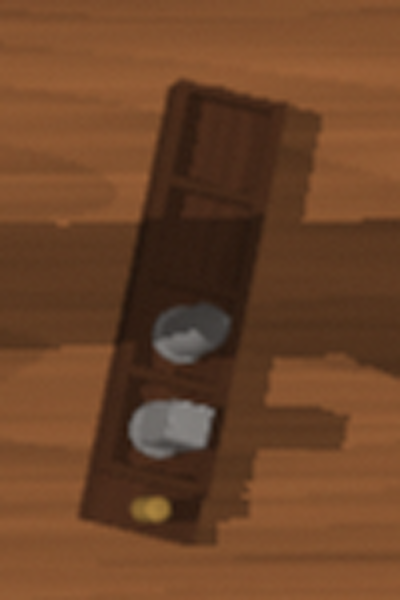

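The cone stands in the second pocket, foot near (180,333) in the crop. Now the ball.

step_arm(
  increments=[
    {"dp": [0, 0.006, -0.15], "yaw": 0, "grip": 1},
    {"dp": [0, 0, -0.2], "yaw": 0, "grip": 1},
    {"dp": [0, 0, -0.15], "yaw": 0, "grip": 1},
    {"dp": [0, 0, -0.12], "yaw": 0, "grip": 1},
    {"dp": [0, 0, -0.09], "yaw": 0, "grip": 1},
  ],
)

```text
clock: 21.18
position: [0.5009, 0.2693, 0.0539]
ee_rot: [0.0, 0.787, 0.616, -0.001]
contact_force: [0.8, -0.1, 1.1]
width: 0.0856
gripper_force: 0.0
```

step_arm(
  increments=[
    {"dp": [0, 0, -0.01], "yaw": 0, "grip": 1},
    {"dp": [0, 0, 0], "yaw": 0, "grip": 0.4},
    {"dp": [0, 0, 0], "yaw": 0, "grip": 0},
    {"dp": [0, 0, 0], "yaw": 0, "grip": 0},
    {"dp": [0, 0, 0], "yaw": 0, "grip": 0},
  ],
)

```text
clock: 21.8
position: [0.5014, 0.2716, 0.0537]
ee_rot: [0.0, 0.787, 0.617, 0.0]
contact_force: [-1.6, 0.5, 5.3]
width: 0.0205
gripper_force: 48.8
```

step_arm(
  increments=[
    {"dp": [0, 0, 0], "yaw": 0, "grip": 0},
    {"dp": [0, 0, 0], "yaw": 0, "grip": 0},
  ],
)

```text
clock: 22.05
position: [0.5014, 0.2716, 0.0536]
ee_rot: [0.0, 0.787, 0.617, 0.0]
contact_force: [-1.0, 0.8, 5.6]
width: 0.0208
gripper_force: 48.9
```

step_arm(
  increments=[
    {"dp": [0, 0, 0.08], "yaw": 0, "grip": 0},
    {"dp": [0, 0, 0.15], "yaw": 0, "grip": 0},
    {"dp": [0, 0, 0.2], "yaw": 0, "grip": 0},
    {"dp": [0, 0, 0.19], "yaw": 0, "grip": 0},
    {"dp": [0, 0, 0.1], "yaw": 0, "grip": 0},
  ],
)

```text
clock: 22.68
position: [0.5021, 0.2717, 0.1998]
ee_rot: [0.001, 0.787, 0.617, 0.002]
contact_force: [-0.0, -0.5, -2.2]
width: 0.0206
gripper_force: 49.1
```

step_arm(
  increments=[
    {"dp": [0.008, -0.1, 0], "yaw": -0.5, "grip": 0},
    {"dp": [0.008, -0.18, 0], "yaw": -0.8, "grip": 0},
    {"dp": [0.008, -0.2, 0], "yaw": -0.75, "grip": 0},
    {"dp": [0.008, -0.2, 0], "yaw": -0.75, "grip": 0},
    {"dp": [0.008, -0.2, 0], "yaw": -0.75, "grip": 0},
  ],
)

```text
clock: 23.3
position: [0.5091, 0.0942, 0.1974]
ee_rot: [0.0, 0.922, 0.387, 0.0]
contact_force: [0.9, -0.5, -1.2]
width: 0.0207
gripper_force: 49.1
```

step_arm(
  increments=[
    {"dp": [0.009, -0.2, 0], "yaw": -0.75, "grip": 0},
    {"dp": [0.009, -0.2, 0], "yaw": -0.75, "grip": 0},
    {"dp": [0.009, -0.2, 0], "yaw": -0.75, "grip": 0},
    {"dp": [0.009, -0.2, 0], "yaw": -0.75, "grip": 0},
    {"dp": [0.009, -0.2, 0], "yaw": -0.75, "grip": 0},
  ],
)

```text
clock: 23.92
position: [0.5181, -0.1058, 0.1974]
ee_rot: [0.0, 0.993, 0.116, 0.0]
contact_force: [1.4, 0.1, -1.6]
width: 0.0204
gripper_force: 49.1
```

step_arm(
  increments=[
    {"dp": [0.009, -0.2, 0], "yaw": -0.75, "grip": 0},
    {"dp": [0.009, -0.2, 0], "yaw": -0.75, "grip": 0},
    {"dp": [0.009, -0.2, 0], "yaw": -0.75, "grip": 0},
    {"dp": [0.009, -0.12, 0], "yaw": -0.6, "grip": 0},
    {"dp": [0.007, -0.062, 0], "yaw": -0.39, "grip": 0},
  ],
)

```text
clock: 24.55
position: [0.5267, -0.2626, 0.1971]
ee_rot: [0.0, 0.992, -0.127, -0.0]
contact_force: [0.0, 0.7, -2.0]
width: 0.0205
gripper_force: 49.1
```

step_arm(
  increments=[
    {"dp": [0, 0, 0], "yaw": 0, "grip": 0},
    {"dp": [0, 0, 0], "yaw": 0, "grip": 0},
  ],
)

```text
clock: 24.8
position: [0.5266, -0.2602, 0.1969]
ee_rot: [-0.0, 0.992, -0.124, -0.0]
contact_force: [-0.4, 0.8, -2.3]
width: 0.0204
gripper_force: 49.1
```

step_arm(
  increments=[
    {"dp": [0, 0, -0.18], "yaw": 0, "grip": 0},
    {"dp": [0, 0, -0.2], "yaw": 0, "grip": 0},
    {"dp": [0, 0, -0.16], "yaw": 0, "grip": 0},
    {"dp": [0, 0, -0.08], "yaw": 0, "grip": 0},
    {"dp": [0, 0, -0.045], "yaw": 0, "grip": 0},
  ],
)

```text
clock: 25.42
position: [0.5271, -0.2606, 0.0636]
ee_rot: [-0.0, 0.992, -0.124, -0.0]
contact_force: [0.1, -0.6, -2.1]
width: 0.0204
gripper_force: 49.2
```

step_arm(
  increments=[
    {"dp": [0, 0, -0.015], "yaw": 0, "grip": 0},
    {"dp": [0, 0, -0.01], "yaw": 0, "grip": 0},
    {"dp": [0, 0, 0], "yaw": 0, "grip": 0},
  ],
)

```text
clock: 25.8
position: [0.5273, -0.2613, 0.0596]
ee_rot: [0.0, 0.992, -0.125, 0.001]
contact_force: [0.4, -0.8, -2.3]
width: 0.0206
gripper_force: 49.2
```

step_arm(
  increments=[
    {"dp": [0, 0, -0.012], "yaw": 0, "grip": 0},
    {"dp": [0, 0, -0.005], "yaw": 0, "grip": 0},
    {"dp": [0, 0, 0], "yaw": 0, "grip": 0},
  ],
)

```text
clock: 26.18
position: [0.5273, -0.2612, 0.0567]
ee_rot: [0.0, 0.992, -0.125, 0.001]
contact_force: [-1.4, 1.5, 5.3]
width: 0.0204
gripper_force: 50.1
```

step_arm(
  increments=[
    {"dp": [0, 0, 0], "yaw": 0, "grip": 0.6},
    {"dp": [0, 0, 0], "yaw": 0, "grip": 1},
    {"dp": [0, 0, 0], "yaw": 0, "grip": 1},
    {"dp": [0, 0, 0], "yaw": 0, "grip": 1},
    {"dp": [0, 0, 0.1], "yaw": 0, "grip": 1},
  ],
)

```text
clock: 26.8
position: [0.5258, -0.2603, 0.0742]
ee_rot: [-0.001, 0.992, -0.125, -0.002]
contact_force: [0.4, -0.5, -0.9]
width: 0.0855
gripper_force: 0.0
```

step_arm(
  increments=[
    {"dp": [0, 0, 0.2], "yaw": 0, "grip": 1},
    {"dp": [0, 0, 0.2], "yaw": 0, "grip": 1},
    {"dp": [0, 0, 0.15], "yaw": 0, "grip": 1},
    {"dp": [-0.004, 0.13, 0.05], "yaw": 0.6, "grip": 1},
    {"dp": [-0.004, 0.2, 0], "yaw": 0.75, "grip": 1},
  ],
)

```text
clock: 27.42
position: [0.5261, -0.1955, 0.1967]
ee_rot: [0.001, 1.0, -0.023, 0.001]
contact_force: [0.2, 0.0, -0.6]
width: 0.0854
gripper_force: 0.0
```

step_arm(
  increments=[
    {"dp": [-0.004, 0.22, 0], "yaw": 0.75, "grip": 1},
    {"dp": [-0.004, 0.22, 0], "yaw": 0.75, "grip": 1},
    {"dp": [-0.004, 0.22, 0], "yaw": 0.75, "grip": 1},
    {"dp": [-0.004, 0.22, 0], "yaw": 0.75, "grip": 1},
    {"dp": [-0.004, 0.22, 0], "yaw": 0.75, "grip": 1},
  ],
)

```text
clock: 28.05
position: [0.5211, 0.0264, 0.1955]
ee_rot: [0.0, 0.967, 0.256, 0.0]
contact_force: [0.8, 0.2, -0.0]
width: 0.0858
gripper_force: 0.0
```

step_arm(
  increments=[
    {"dp": [-0.004, 0.22, 0], "yaw": 0.75, "grip": 1},
    {"dp": [-0.004, 0.22, 0], "yaw": 0.75, "grip": 1},
    {"dp": [-0.004, 0.22, 0], "yaw": 0.75, "grip": 1},
    {"dp": [-0.004, 0.22, 0], "yaw": 0.75, "grip": 1},
    {"dp": [-0.004, 0.22, 0], "yaw": 0.75, "grip": 1},
  ],
)

```text
clock: 28.68
position: [0.5171, 0.2464, 0.1955]
ee_rot: [0.0, 0.857, 0.515, 0.0]
contact_force: [1.0, 0.5, 0.5]
width: 0.0853
gripper_force: 0.0
```

step_arm(
  increments=[
    {"dp": [-0.004, 0.22, 0], "yaw": 0.75, "grip": 1},
    {"dp": [0, 0.12, 0], "yaw": 0.6, "grip": 1},
    {"dp": [0, 0.066, 0], "yaw": 0.34, "grip": 1},
    {"dp": [0, 0, 0], "yaw": 0, "grip": 1},
    {"dp": [0, 0, 0], "yaw": 0, "grip": 1},
  ],
)

```text
clock: 29.3
position: [0.5165, 0.3252, 0.1954]
ee_rot: [0.0, 0.787, 0.617, -0.0]
contact_force: [1.0, -0.5, -0.0]
width: 0.0853
gripper_force: 0.0
```

Run:
```python
from h import *
s=manip.get_state();q=s["ee_rot"];print(ln(s["position"]),"tool y deg",np.degrees(np.arctan2(q[2]**2-q[1]**2,2*q[1]*q[2])),s["clock"])
im=cams.get_image("top");cv2.imwrite("pics/top3.png",im);b=cv2.resize(im[150:300,360:460],None,fx=4,fy=4,interpolation=cv2.INTER_CUBIC)
cv2.imwrite("pics/stand3.png",b)
```

```text
[516.5, 325.2, 195.4] tool y deg -13.833912091742265 29.3
```

View pics/stand3.png

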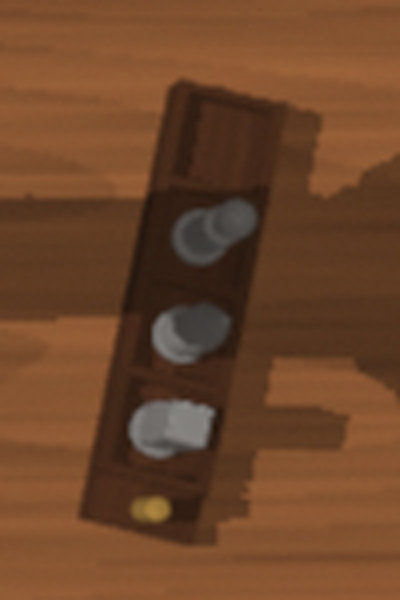

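The ball stands in the third pocket, and the fourth at (230,140) is empty. Now the grey cup; the nearest green cup is about 95 mm away, outside the fingers' span.

step_arm(
  increments=[
    {"dp": [-0.002, 0.005, -0.15], "yaw": 0, "grip": 1},
    {"dp": [0, 0, -0.2], "yaw": 0, "grip": 1},
    {"dp": [0, 0, -0.15], "yaw": 0, "grip": 1},
    {"dp": [0, 0, -0.12], "yaw": 0, "grip": 1},
    {"dp": [0, 0, -0.08], "yaw": 0, "grip": 1},
  ],
)

```text
clock: 29.98
position: [0.516, 0.326, 0.0545]
ee_rot: [0.0, 0.787, 0.617, -0.001]
contact_force: [0.6, 0.3, 0.2]
width: 0.0854
gripper_force: 0.0
```

step_arm(
  increments=[
    {"dp": [0, 0, -0.01], "yaw": 0, "grip": 1},
    {"dp": [0, 0, 0], "yaw": 0, "grip": 0.5},
    {"dp": [0, 0, 0], "yaw": 0, "grip": 0},
    {"dp": [0, 0, 0], "yaw": 0, "grip": 0},
    {"dp": [0, 0, 0], "yaw": 0, "grip": 0},
  ],
)

```text
clock: 30.6
position: [0.5167, 0.3275, 0.0545]
ee_rot: [0.0, 0.787, 0.617, 0.001]
contact_force: [-0.6, -1.0, 4.8]
width: 0.0311
gripper_force: 49.3
```

step_arm(
  increments=[
    {"dp": [0, 0, 0], "yaw": 0, "grip": 0},
    {"dp": [0, 0, 0], "yaw": 0, "grip": 0},
  ],
)

```text
clock: 30.85
position: [0.5167, 0.3275, 0.0545]
ee_rot: [0.0, 0.787, 0.617, 0.001]
contact_force: [-0.8, -0.4, 5.6]
width: 0.031
gripper_force: 49.4
```

step_arm(
  increments=[
    {"dp": [0, 0, 0.08], "yaw": 0, "grip": 0},
    {"dp": [0, 0, 0.15], "yaw": 0, "grip": 0},
    {"dp": [0, 0, 0.2], "yaw": 0, "grip": 0},
    {"dp": [0, 0, 0.19], "yaw": 0, "grip": 0},
    {"dp": [0, 0, 0.1], "yaw": 0, "grip": 0},
  ],
)

```text
clock: 31.48
position: [0.5165, 0.3275, 0.2002]
ee_rot: [0.0, 0.787, 0.617, 0.002]
contact_force: [0.4, -0.1, -4.4]
width: 0.0308
gripper_force: 49.8
```

step_arm(
  increments=[
    {"dp": [0.0195, -0.1, 0], "yaw": -0.5, "grip": 0},
    {"dp": [0.0195, -0.18, 0], "yaw": -0.7, "grip": 0},
    {"dp": [0.0195, -0.2, 0], "yaw": -0.7, "grip": 0},
    {"dp": [0.0195, -0.2, 0], "yaw": -0.7, "grip": 0},
    {"dp": [0.0195, -0.2, 0], "yaw": -0.7, "grip": 0},
  ],
)

```text
clock: 32.1
position: [0.5351, 0.15, 0.1977]
ee_rot: [-0.0, 0.915, 0.404, -0.0]
contact_force: [-0.6, -1.2, -2.4]
width: 0.0306
gripper_force: 49.8
```

step_arm(
  increments=[
    {"dp": [0.0195, -0.2, 0], "yaw": -0.7, "grip": 0},
    {"dp": [0.0195, -0.2, 0], "yaw": -0.7, "grip": 0},
    {"dp": [0.0195, -0.2, 0], "yaw": -0.7, "grip": 0},
    {"dp": [0.0195, -0.2, 0], "yaw": -0.7, "grip": 0},
    {"dp": [0.0195, -0.2, 0], "yaw": -0.7, "grip": 0},
  ],
)

```text
clock: 32.72
position: [0.5547, -0.0499, 0.1977]
ee_rot: [-0.0, 0.988, 0.153, -0.0]
contact_force: [-0.1, -0.1, -2.5]
width: 0.0313
gripper_force: 49.8
```

step_arm(
  increments=[
    {"dp": [0.0195, -0.2, 0], "yaw": -0.7, "grip": 0},
    {"dp": [0.0195, -0.2, 0], "yaw": -0.7, "grip": 0},
    {"dp": [0.0195, -0.2, 0], "yaw": -0.7, "grip": 0},
    {"dp": [0.0195, -0.2, 0], "yaw": -0.7, "grip": 0},
    {"dp": [0.0195, -0.2, 0], "yaw": -0.5, "grip": 0},
  ],
)

```text
clock: 33.35
position: [0.5742, -0.2498, 0.1976]
ee_rot: [-0.0, 0.996, -0.093, -0.0]
contact_force: [0.1, 0.3, -2.5]
width: 0.0314
gripper_force: 49.8
```

step_arm(
  increments=[
    {"dp": [0.0195, -0.1, 0], "yaw": -0.44, "grip": 0},
    {"dp": [0.0095, -0.033, 0], "yaw": 0, "grip": 0},
    {"dp": [0, 0, 0], "yaw": 0, "grip": 0},
    {"dp": [0, 0, 0], "yaw": 0, "grip": 0},
  ],
)

```text
clock: 33.85
position: [0.5802, -0.2741, 0.1975]
ee_rot: [-0.0, 0.992, -0.124, -0.0]
contact_force: [0.1, -0.5, -1.9]
width: 0.031
gripper_force: 49.9
```

step_arm(
  increments=[
    {"dp": [0.002, -0.002, -0.18], "yaw": 0, "grip": 0},
    {"dp": [0, 0, -0.2], "yaw": 0, "grip": 0},
    {"dp": [0, 0, -0.16], "yaw": 0, "grip": 0},
    {"dp": [0, 0, -0.08], "yaw": 0, "grip": 0},
    {"dp": [0, 0, -0.045], "yaw": 0, "grip": 0},
  ],
)

```text
clock: 34.48
position: [0.581, -0.2753, 0.0642]
ee_rot: [-0.0, 0.992, -0.124, -0.0]
contact_force: [0.9, 0.0, -2.6]
width: 0.031
gripper_force: 49.9
```

step_arm(
  increments=[
    {"dp": [0, 0, -0.015], "yaw": 0, "grip": 0},
    {"dp": [0, 0, -0.01], "yaw": 0, "grip": 0},
    {"dp": [0, 0, 0], "yaw": 0, "grip": 0},
  ],
)

```text
clock: 34.85
position: [0.5812, -0.2761, 0.0602]
ee_rot: [0.0, 0.992, -0.125, 0.001]
contact_force: [-0.2, -0.1, -2.5]
width: 0.031
gripper_force: 49.9
```

step_arm(
  increments=[
    {"dp": [0, 0, -0.01], "yaw": 0, "grip": 0},
    {"dp": [0, 0, -0.004], "yaw": 0, "grip": 0},
    {"dp": [0, 0, 0], "yaw": 0, "grip": 0},
  ],
)

```text
clock: 35.22
position: [0.581, -0.276, 0.0575]
ee_rot: [0.0, 0.992, -0.125, 0.0]
contact_force: [-1.8, 0.3, 3.2]
width: 0.0309
gripper_force: 50.5
```

Seated. Release, rise and back off for a last look.

step_arm(
  increments=[
    {"dp": [0, 0, 0], "yaw": 0, "grip": 0.6},
    {"dp": [0, 0, 0], "yaw": 0, "grip": 1},
    {"dp": [0, 0, 0], "yaw": 0, "grip": 1},
    {"dp": [0, 0, 0], "yaw": 0, "grip": 1},
    {"dp": [0, 0, 0.1], "yaw": 0, "grip": 1},
  ],
)

```text
clock: 35.85
position: [0.5797, -0.2751, 0.0752]
ee_rot: [-0.001, 0.992, -0.125, -0.002]
contact_force: [-0.4, -0.3, 0.4]
width: 0.0853
gripper_force: 0.0
```

step_arm(
  increments=[
    {"dp": [0, 0, 0.2], "yaw": 0, "grip": 1},
    {"dp": [0, 0, 0.2], "yaw": 0, "grip": 1},
    {"dp": [0, 0, 0.2], "yaw": 0, "grip": 1},
    {"dp": [-0.1, 0.2, 0.1], "yaw": 0, "grip": 1},
    {"dp": [-0.1, 0.25, 0], "yaw": 0, "grip": 1},
  ],
)

```text
clock: 36.48
position: [0.5417, -0.1862, 0.2187]
ee_rot: [0.001, 0.992, -0.126, 0.002]
contact_force: [0.7, 1.3, 0.2]
width: 0.0853
gripper_force: 0.0
```

step_arm(
  increments=[
    {"dp": [-0.1, 0.25, 0], "yaw": 0, "grip": 1},
    {"dp": [-0.1, 0.25, 0], "yaw": 0, "grip": 1},
    {"dp": [0, 0.25, 0], "yaw": 0, "grip": 1},
    {"dp": [0, 0.25, 0], "yaw": 0, "grip": 1},
    {"dp": [0, 0, 0], "yaw": 0, "grip": 1},
  ],
)

```text
clock: 37.1
position: [0.5003, 0.0171, 0.2169]
ee_rot: [-0.0, 0.992, -0.122, -0.0]
contact_force: [0.4, -0.5, 0.1]
width: 0.0855
gripper_force: 0.0
```

Run:
```python
from h import *
im=cams.get_image("top");b=cv2.resize(im[150:300,360:460],None,fx=3.6,fy=3.6,interpolation=cv2.INTER_CUBIC)
im=cams.get_image("scene");d=cv2.resize(im[150:330,70:220],None,fx=2.8,fy=3,interpolation=cv2.INTER_CUBIC)
cv2.imwrite("pics/fin.png",np.hstack([b,d]))
```

```text
(no output)
```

View pics/fin.png

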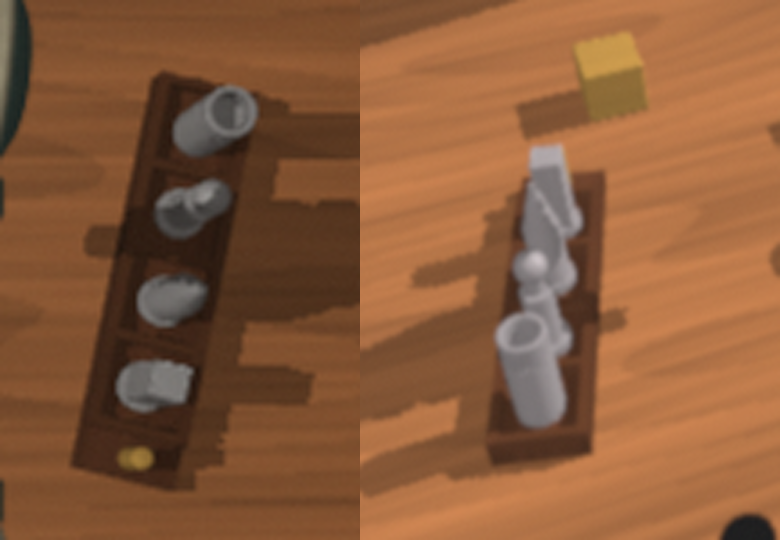

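Both views show all four stakes upright, one per pocket. In the left (top-view) half, from the post at (135,458), they run square (150,385), cone (170,298), ball (190,208), cup (215,120).

```bash
python3 -c "
from rig import ticket; print(ticket.sign_off())"
```

```text
the job is handed in; nothing more can be done
None
```

All four stakes stand upright and released in the bench stand, in the order square, cone, ball, cup from its brass post, and the job was handed in at about 37 s; the judge's result was not shown.

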